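# Load the copper plate in the carrier and click the lock shut

### The job

Take the copper-faced plate out of the blue parking stand and slide it upright into the carrier slot that fits its thickness, fully down on the carrier floor. Then turn the orange lock knob clockwise (seen from above) until it clicks past its detent and its steel bar lies locked across the plates. Leave the white plate in the stand and the dark green plate in the carrier where they are.

Things in the scene. Friction and masses are not known exactly. Their poses are not given: they have to be found in the camera images.
- copper_plate: Square plate, copper faces, brown core: 100 mm wide (own x), 8 mm thick (own y), 100 mm tall (own z), 0.15 to 0.31 kg. Origin: middle of its lower edge. At the start it stands loosely upright in an outer slot of the blue stand, guided only at its two side edges: the middle of both faces is bare.
- copper_top (a point): Middle of the copper plate's top edge, 100 mm above its origin, same axes. The plate can be pinched here from above, across its thickness.
- white_plate: White ceramic plate 100 x 12 x 100 mm, axes and origin as the copper plate's, in the other outer slot of the stand, 140 mm from the copper plate. Leave it standing there.
- thin_plate: Dark green plate 100 x 5 x 100 mm, axes and origin as the copper plate's, already loaded in the carrier's narrow slot. Leave it there.
- stand: Blue parking stand, fixed, 124 (x) x 220 (y) x 40 mm high. Origin: centre of its underside. Three parallel slots at y = -70, 0 and +70 mm, each 16 mm wide with its floor 10 mm above the bench; plates in it lie along the stand's x. The middle slot is empty.
- carrier: Aluminium plate carrier, fixed, 130 mm wide (x), base from y = -93 to +177 mm. Origin: on the bench under the middle slot. White rails make three slots for plates lying along its x, at y = -56, 0, +56 mm; rails at x = 40 to 52 mm either side, round tops (r 4 mm) 64 mm above the bench. Slot floors 12 mm up; a loaded plate's top is 112 mm up. Pillar with the lock at y = +112 mm.
- slot_narrow (a point): Centre of the floor of the narrow slot (7 mm wide, green plate in it), axes as the carrier's.
- slot_middle (a point): Centre of the floor of the middle slot (11 mm wide, empty, groove ends 104 mm apart), axes as the carrier's.
- slot_wide (a point): Centre of the floor of the wide slot (15 mm wide, for 12 mm plates, empty), axes as the carrier's.
- knob_grip (a point): Centre of the orange wing grip, on the vertical turning axis, 148 mm above the bench; turns with the knob, own x along wing and bar. Wing 72 mm long, 16 mm thick, 130 to 164 mm above the bench. Under it a 40 mm disc (126 to 131 mm up) and the steel bar, 18 mm wide, 115 to 121 mm up, reaching 178 mm from the axis along own +x.
- lock_knob (a joint): Turn of the lock knob in rad, growing clockwise seen from above. 0: open, bar swung out beside the slots. 1.2: locked, bar over all three slots. An over-centre spring holds it at either end: resistance is greatest (about 0.2 N m) on leaving 0, nil at the crest at 0.6; past it the spring snaps it on to 1.2, before it back to 0. Stops at 0 and 1.2.
Mind the look-alikes: they are no part of the job. Of the things like the copper_plate, leave any that is purple or red; of the rest the smaller one is meant.

How it is judged:
By the outcome, as a careful person would: the job done as asked, in the order asked, and still so for the second after the job is handed in, with the robot touching nothing.
It also fails if it takes over 61 s, if anything falls off the work surface, if the arm or the gripper's body presses on something with over 40 N, if the wrist force passes 120 N, or if a joint passes its speed limit or range.

### The arm

A 6-joint arm with a two-finger parallel gripper is mounted at the origin on the work surface. World frame = base frame: x ahead of the robot, y to its left, z up, the work surface at z = 0. Lengths are in mm, angles in rad, forces in N, time in s.
With the tool pointing down it reaches from about 375 to 925 mm from the base axis. Payload 5.7 kg.
Tool frame: the origin (TCP) lies at the very end of the fingers, on their centre line; the grasp point (between the pads) lies 19 mm behind it; z points along the fingers, y is the direction in which the jaws open and shut (so a half turn about z gives the same grasp; the last joint's range is limited). The gripper opens to 85 mm and grips with 20 to 120 N. Pads are 22 mm wide; open, the fingers measure 114 mm over their backs; the gripper's body (76 mm by 85 mm) begins 54 mm behind the grasp point. The pads swing forward as they close: fully open they stand 13 mm farther back than shut.
Start: joints at [-1.354, 0.359, 1.51, -0, 1.272, -0.115], TCP at [195.431, -567.248, 231.267] pointing down, gripper open.
Joint ranges: [-2.97, 2.97], [-1.01, 2.36], [0.21, 2.38], [-0.96, 4.11], [0.2, 2.71], [-2.98, 2.98]. Speed limits (rad/s): [2.39, 2.39, 3.14, 3.14, 3.14, 3.14].

### API

Orientations are given as a 3x3 rotation matrix whose columns are the frame's x, y, z axes.
In Python, from workcell import manip gives the robot as it stands. The module is installed in compiled form; this text tells all that it offers.
- The arm moves only by the shell command python3 -m handwheel 'ROWS' [FORCE]. ROWS is JSON, a list of rows, each an object with "claw": the closure, from -1 (fully open) to 1 (shut); "delta_pos": the shift along the tool's x, y, z in units of 50 mm (1.0 is 50 mm), a list of three; "rotation": the turn, a rotation vector about the tool's x, y, z in units of 8 degrees (1.0 is 8 degrees), a list of three. A call has exactly 8 rows; each row shifts and turns the commanded pose from where the row before left it, along the tool's axes as they then stand; what a row does not reach is not made up. A row lasts 1/8 s, in which the tool goes at most 62.5 mm and 10.7 degrees, less where a joint would pass 70% of its speed; a pose out of reach is approached as far as the arm can. A call is refused whole if a number of a shift passes 1 or a number of a turn 1, either way. A call with a gripper value outside its range is refused whole. The fingers move at their own pace and stop on an object; FORCE is the grip in N (left out, the last holds). Time passes only in rows, so rows that do not move let the fingers close, or fill a call up. It gives the time, the measured TCP pose, the force and the opening at its end, in the units of the state.
- manip.read_state(): the state, without advancing time (a new reading comes with each control period).
- manip.capture(name): name is "scene" or "top"; returns (picture, depth): 480x640x3 uint8, red, green, blue; 480x640 float32, mm along the optical axis (not along the pixel's ray), 0 where there is no reading.
- manip.camera_params(name): a dict with "camera_matrix" (3x3 intrinsics, pixels), "view" (4x4, takes a point from world to camera coordinates). Camera axes: x right, y up, looking along -z (the intrinsics and any distortion apply to the point x, -y, -z); pixel columns grow to the right and rows downward; lengths in mm; the calibration is good to about 2 mm. A picture is of the moment at which its call begins. camera_params takes no time and is no camera call.
- manip.hand_in(): hands the job in, once; it reports no verdict.
The state is a dict: "time_s": time; "qpos": joint angles; "qvel": joint speeds; "joint_efforts": joint torques, N m; "tool_pos": TCP position; "tcp_rot": TCP orientation; "force": force on the tool from outside, world axes, zero at the start; "torque": the same for the moment, N m; "opening": opening from 0.0 (shut) to 1.0 (fully open).
Only numpy, scipy, OpenCV 4.12 (cv2) and the standard library are available. Lean on these libraries where they do the work, as an engineer would, in place of code of your own. Each camera call takes 0.05 s, during which the arm holds its last target.

## Working session

There is one attempt and no reset: what is moved stays moved. The work goes in short steps, Python scripts to look and compute and a shell command to move; the robot and the scene stay as the last step left them, time stands still between calls to the robot, and variables do not carry over. Pictures are saved under pics/ and viewed, and the job is handed in when it is done.

```bash
mkdir -p pics
python3 - <<'E'
from workcell import manip
import cv2,numpy as np
print(manip.read_state())
for n in("scene","top"):
    p,d=manip.capture(n); cv2.imwrite(f"pics/{n}0.png",p[:,:,::-1]); np.savez(f"pics/{n}0.npz",p=p,d=d)
    print(manip.camera_params(n))
E
```

```text
{'time_s': 0.0, 'qpos': array([-1.35410595e+00,  3.59501253e-01,  1.51144012e+00,  2.90361105e-05,
        1.27250189e+00, -1.15105457e-01]), 'qvel': array([-0.00027327, -0.00096712, -0.00140265, -0.00021001,  0.00072627,
        0.00060705]), 'joint_efforts': array([ 9.28065710e-04, -5.27615583e+01, -2.78622383e+01, -2.59650242e-04,
        1.30056893e-02,  6.54277358e-06]), 'tool_pos': array([ 195.29655342, -566.60409957,  230.45289525]), 'tcp_rot': array([[ 9.45461725e-01,  3.25733003e-01, -3.70775171e-04],
       [ 3.25733125e-01, -9.45460017e-01,  1.81330599e-03],
       [ 2.40100507e-04, -1.83518517e-03, -9.99998287e-01]]), 'force': array([ 0.54292608,  0.19671115, -0.51135156]), 'torque': array([ 0.0017792 , -0.03191006, -0.00873693]), 'opening': 0.9969353121259097}
{'camera_matrix': array([[554.99210527,   0.        , 320.86373315],
       [  0.        , 554.99210527, 234.55788505],
       [  0.        ,   0.        ,   1.        ]]), 'view': array([[ 8.81498851e-01,  4.72059667e-01,  1.09291081e-02,
        -4.55918138e+02],
       [-3.56562960e-01,  6.50296081e-01,  6.70803893e-01,
         1.14934073e+01],
       [ 3.09552306e-01, -5.95209776e-01,  7.41554241e-01,
        -1.30064348e+03],
       [ 0.00000000e+00,  0.00000000e+00,  0.00000000e+00,
         1.00000000e+00]])}
{'camera_matrix': array([[619.81768297,   0.        , 309.84616345],
       [  0.        , 619.81768297, 246.17578796],
       [  0.        ,   0.        ,   1.        ]]), 'view': array([[-1.98024348e-02, -9.99607086e-01, -1.98377479e-02,
         1.32775229e+02],
       [ 9.80013936e-01, -2.33348865e-02,  1.97555482e-01,
        -4.46301374e+02],
       [-1.97940771e-01, -1.55291898e-02,  9.80090963e-01,
        -1.19259324e+03],
       [ 0.00000000e+00,  0.00000000e+00,  0.00000000e+00,
         1.00000000e+00]])}
```

View pics/scene0.png

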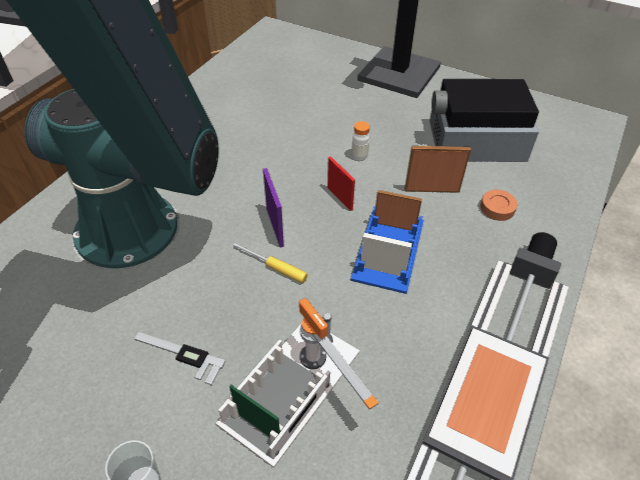

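View pics/top0.png

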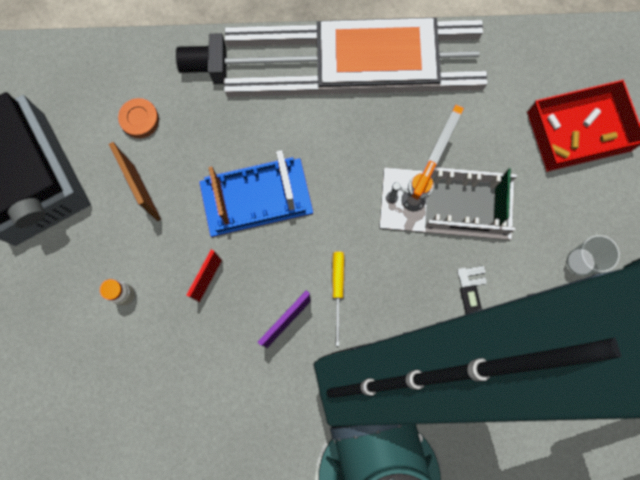

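The copper plate stands at the stand's far end (scene ~398,210; top ~218,195). The white plate is at top ~286,180. The carrier is at top ~450,200 with the green plate at ~505,195, and the knob at ~420,185 is open with its bar swung to (458,108). Next I'll measure these.

```bash
cat > h.py <<'E'
import numpy as np,cv2
from workcell import manip
def cloud(n,d,cp=None):
    c=manip.camera_params(n);K=c["camera_matrix"];V=c["view"]
    v,u=np.mgrid[0:480,0:640]
    X=np.stack([(u-K[0,2])/K[0,0]*d,-(v-K[1,2])/K[1,1]*d,-d],-1)
    P=(X-V[:3,3])@V[:3,:3]   # R^T (X-t)
    P[d<=0]=np.nan
    return P
def proj(n,p):
    c=manip.camera_params(n);K=c["camera_matrix"];V=c["view"]
    q=np.atleast_2d(p)@V[:3,:3].T+V[:3,3]
    return np.stack([K[0,2]+K[0,0]*q[:,0]/-q[:,2],K[1,2]+K[1,1]*q[:,1]/q[:,2]],-1)
def rect(pts,name):
    r=cv2.minAreaRect(pts[:,:2].astype(np.float32)); print(name,len(pts),"c",np.round(r[0],1),"size",np.round(r[1],1),"ang",round(r[2],2))
    return r
E
python3 - <<'E'
from h import *
for n in("top","scene"):
    z=np.load(f"pics/{n}0.npz");p=z["p"];d=z["d"];P=cloud(n,d)
    hsv=cv2.cvtColor(p,cv2.COLOR_RGB2HSV);H,S,Vv=[hsv[...,i].astype(int) for i in range(3)]
    print(n,"bench z",np.nanmedian(P[...,2]))
    Z=P[...,2]
    def sel(m,zl,zh,box):
        u0,v0,u1,v1=box;b=np.zeros_like(m);b[v0:v1,u0:u1]=1
        return P[m&b&(Z>zl)&(Z<zh)]
    B=dict(top=dict(st=(190,145,320,245),ca=(370,95,525,250)),scene=dict(st=(345,180,430,300),ca=(210,290,390,470)))[n]
    blue=(H>100)&(H<125)&(S>150)
    a=sel(blue,-5,60,B['st']);print("blue z",np.percentile(a[:,2],[2,50,98]));rect(a,"blue")
    cop=(H<16)&(S>100)
    for nm,m in(("cop",cop),("white",(S<50)&(Vv>120))):
        a=sel(m,60,130,B['st']);print(nm,"z",np.percentile(a[:,2],[2,50,98]));rect(a,nm);rect(a[a[:,2]>np.percentile(a[:,2],98)-5],nm+"top")
    g=(H>60)&(H<95)&(S>100)
    a=sel(g,60,130,B['ca']);rect(a,"green");print(np.percentile(a[:,2],98))
    o=(H<20)&(S>150)
    a=sel(o,120,180,B['ca']);rect(a,"wing");print(np.percentile(a[:,2],[2,98]))
    a=sel(np.ones_like(o),108,124,B['ca']);rect(a,"bar/112-level")
    a=sel(np.ones_like(o),50,75,B['ca']);rect(a,"rails")
    big=cv2.resize(p[B['ca'][1]:B['ca'][3],B['ca'][0]:B['ca'][2]],None,fx=3.6,fy=3.6,interpolation=cv2.INTER_CUBIC)
    cv2.imwrite(f"pics/{n}_ca.png",big[:600,:800,::-1])
    b=B['st'];big=cv2.resize(p[b[1]:b[3],b[0]:b[2]],None,fx=5,fy=5,interpolation=cv2.INTER_CUBIC)
    cv2.imwrite(f"pics/{n}_st.png",big[:600,:800,::-1])
E
```

```text
top bench z 0.99501254029479
blue z [ 4.39466968 10.48725294 39.86001132]
blue 5131 c [564.3 235.5] size [123.2 217.4] ang 12.03
cop z [ 62.27295943 106.7065608  112.4061818 ]
cop 265 c [550.2 302.7] size [99.9  7.5] ang 12.18
coptop 115 c [550.5 303.2] size [99.2  6.5] ang 12.4
white z [104.30294834 109.62197337 113.64569126]
white 303 c [565.8 236. ] size [100.9 147.3] ang 11.68
whitetop 201 c [563.7 235.2] size [ 98.6 146.9] ang 12.6
green 383 c [ 528.9 -257.1] size [ 5.4 95.6] ang 83.9
115.61196637057205
wing 437 c [ 610.7 -125.8] size [ 34.4 215. ] ang 61.5
[120.86709562 167.23092017]
bar/112-level 810 c [ 601.8 -184.4] size [198.5 198.2] ang 74.76
rails 1216 c [ 540.3 -164.1] size [249.3 117.9] ang 83.55
scene bench z 2.0526132105176202
blue z [ 6.38954841 12.33737486 41.14489777]
blue 1917 c [566.7 233.2] size [121.5 222.2] ang 11.09
cop z [ 61.73052672  88.40074427 112.87568479]
cop 926 c [504.7 302.5] size [187.7  31.7] ang 0.67
coptop 148 c [550.3 303.1] size [97.4 14.6] ang 12.17
white z [ 61.192348    90.24767861 113.65369071]
white 866 c [565.2 230.1] size [ 99.9 144.2] ang 12.16
whitetop 236 c [578.7 168.6] size [99.1 16.1] ang 11.19
green 709 c [ 530.7 -259.9] size [ 6.1 98.2] ang 83.25
114.78373958045141
wing 660 c [ 609.7 -131.4] size [ 26.7 213.9] ang 62.68
[120.93538931 166.76811148]
bar/112-level 1251 c [ 598.4 -196.8] size [177.1 197. ] ang 74.45
rails 1757 c [ 539.8 -167.5] size [244.2 118.1] ang 83.31
```

```bash
ls pics
```

```text
scene0.npz
scene0.png
scene_ca.png
scene_st.png
top0.npz
top0.png
top_ca.png
top_st.png
```

Run:
```python
from h import *
for n in("top","scene"):
    z=np.load(f"pics/{n}0.npz");p=z["p"];d=z["d"];P=cloud(n,d);Z=P[...,2]
    hsv=cv2.cvtColor(p,cv2.COLOR_RGB2HSV);H,S,Vv=[hsv[...,i].astype(int) for i in range(3)]
    B=dict(top=(370,95,525,250),scene=(210,290,390,470))[n]
    b=np.zeros(H.shape,bool);b[B[1]:B[3],B[0]:B[2]]=1
    near=b&(np.hypot(P[...,0]-548,P[...,1]+91)<50)
    rect(P[near&(H<20)&(S>130)&(Z>158)&(Z<175)],n+" wingtop")
    rect(P[near&(H<20)&(S>130)&(Z>125)&(Z<175)],n+" wing")
    a=P[b&(Z>105)&(Z<130)&(np.hypot(P[...,0]-548,P[...,1]+91)>45)&~((H>60)&(H<95)&(S>100))]; rect(a,n+" bar"); print(np.median(a[:,2]))
    a=P[b&(Z>108)&(Z<120)&(H>60)&(H<95)&(S>100)]; rect(a,n+" greentop")
    # copper face plane (points in plate region)
    a=P[(np.hypot(P[...,0]-550,P[...,1]-303)<70)&(H<16)&(S>100)&(Z>45)&(Z<104)]
    if len(a)>50:
        c=a.mean(0);w=np.linalg.svd(a-c)[2][2];print(n,"copper face normal",w,"tilt deg",np.degrees(np.arcsin(w[2])),len(a))
    a=P[b&(H>60)&(H<95)&(S>100)&(Z>30)&(Z<104)]
    if len(a)>50:
        c=a.mean(0);w=np.linalg.svd(a-c)[2][2];print(n,"green normal",w,"tilt",np.degrees(np.arcsin(w[2])),len(a))
a=cv2.imread("pics/top_ca.png");b=cv2.imread("pics/scene_ca.png");print(a.shape,b.shape)
```

```text
top wingtop 265 c [547.7 -91.5] size [15.6 71.4] ang 61.65
top wing 427 c [547.9 -91.3] size [36.  69.4] ang 41.1
top bar 637 c [ 595.3 -210.9] size [207.4 134.7] ang 52.73
120.9102759255377
top greentop 108 c [ 528.9 -257.4] size [ 4.6 95.6] ang 83.31
top copper face normal [-2.08360101e-01  9.78052106e-01 -3.82785822e-04] tilt deg -0.021932012579302298 144
top green normal [ 0.11821024  0.99298776 -0.00128745] tilt -0.07376565517739275 376
scene wingtop 311 c [548.6 -93.8] size [16.2 71. ] ang 61.66
scene wing 592 c [546.5 -98.7] size [26.7 71.9] ang 61.72
scene bar 893 c [ 596.  -212.4] size [207.9 134.3] ang 53.08
121.83013899852308
scene greentop 192 c [ 530.4 -259.8] size [ 5.9 97.8] ang 83.4
scene copper face normal [-0.2171142   0.97614135 -0.00308064] tilt deg -0.17650803534505963 813
scene green normal [-1.16084779e-01 -9.93238857e-01  9.46850894e-04] tilt 0.054250568137416744 674
(558, 558, 3) (600, 648, 3)
```

View pics/top_ca.png

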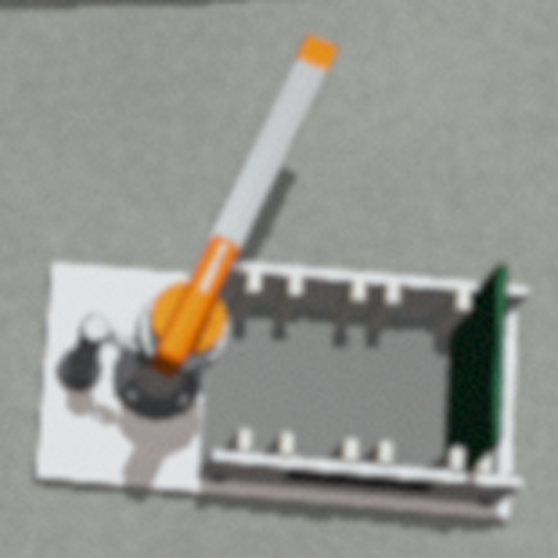

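View pics/top_st.png

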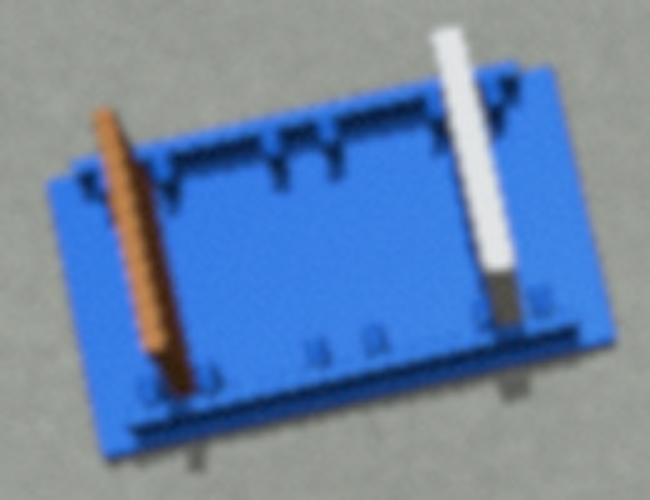

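```bash
python3 -m handwheel '[{"claw":-1,"delta_pos":[0,0,0],"rotation":[0,0,0.85]},{"claw":-1,"delta_pos":[1,-0.6,0],"rotation":[0,0,0]},{"claw":-1,"delta_pos":[1,-0.6,0],"rotation":[0,0,0]},{"claw":-1,"delta_pos":[1,-0.6,0],"rotation":[0,0,0]},{"claw":-1,"delta_pos":[1,-0.6,0],"rotation":[0,0,0]},{"claw":-1,"delta_pos":[1,-0.6,0],"rotation":[0,0,0]},{"claw":-1,"delta_pos":[1,-0.6,0],"rotation":[0,0,0]},{"claw":-1,"delta_pos":[1,-0.6,0],"rotation":[0,0,0]}]' 60
```

```text
time_s: 1.1
tool_pos: [494.1, -286.4, 231.0]
tcp_rot: [[0.977, 0.211, -0.0], [0.211, -0.977, 0.0], [-0.0, -0.0, -1.0]]
force: [1.1, 0.1, 0.6]
opening: 1.002
```

```bash
cat >> h.py <<'E'
def todo(t,yaw=None):
    s=manip.read_state();R=s["tcp_rot"];
    print("t",round(s["time_s"],2),"pos",s["tool_pos"].round(1),"F",s["force"].round(1),"T",s["torque"].round(2),"open",round(s["opening"],3),"yaw_y",round(np.degrees(np.arctan2(R[1,1],R[0,1])),2),"q6",s["qpos"][5].round(2))
    print("units",((R.T@(np.array(t)-s["tool_pos"]))/50).round(3))
E
python3 -m handwheel '[{"claw":-1,"delta_pos":[0.4,-1,0],"rotation":[0,0,0]},{"claw":-1,"delta_pos":[0.4,-1,0],"rotation":[0,0,0]},{"claw":-1,"delta_pos":[0.4,-1,0],"rotation":[0,0,0]},{"claw":-1,"delta_pos":[0.4,-1,0],"rotation":[0,0,0]},{"claw":-1,"delta_pos":[0.4,-1,0],"rotation":[0,0,0]},{"claw":-1,"delta_pos":[0.4,-1,0],"rotation":[0,0,0]},{"claw":-1,"delta_pos":[0.4,-1,0],"rotation":[0,0,0]},{"claw":-1,"delta_pos":[0.4,-1,0],"rotation":[0,0,0]}]'
python3 -c "
from h import *
todo([550.4,303.1,140])"
```

```text
time_s: 2.1
tool_pos: [564.7, 138.6, 231.0]
tcp_rot: [[0.977, 0.212, -0.001], [0.212, -0.977, -0.0], [-0.001, -0.0, -1.0]]
force: [0.7, 0.6, 0.6]
opening: 1.0
t 2.1 pos [564.7 138.6 231. ] F [0.7 0.6 0.6] T [-0.   -0.   -0.06] open 1.0 yaw_y -77.78 q6 1.48
units [ 0.418 -3.277  1.82 ]
```

```bash
python3 -m handwheel '[{"claw":-1,"delta_pos":[0.1,-0.82,0],"rotation":[0,0,0]},{"claw":-1,"delta_pos":[0.1,-0.82,0],"rotation":[0,0,0]},{"claw":-1,"delta_pos":[0.1,-0.82,0],"rotation":[0,0,0]},{"claw":-1,"delta_pos":[0.12,-0.82,0],"rotation":[0,0,0]},{"claw":-1,"delta_pos":[0,0,0.6],"rotation":[0,0,0]},{"claw":-1,"delta_pos":[0,0,0.6],"rotation":[0,0,0]},{"claw":-1,"delta_pos":[0,0,0.6],"rotation":[0,0,0]},{"claw":-1,"delta_pos":[0,0,0],"rotation":[0,0,0]}]'
python3 - <<'E'
from h import *
todo([550.4,303.1,75])
for n in("scene","top"):
    p,d=manip.capture(n); cv2.imwrite(f"pics/{n}1.png",p[:,:,::-1])
    c=p[130:300,300:500] if n=="scene" else p[120:270,150:350]
    cv2.imwrite(f"pics/{n}1c.png",cv2.resize(c,None,fx=3.5,fy=3.5)[:600,:800,::-1])
E
```

```text
time_s: 3.1
tool_pos: [548.4, 300.6, 138.6]
tcp_rot: [[0.977, 0.212, -0.006], [0.212, -0.977, -0.002], [-0.006, 0.001, -1.0]]
force: [-0.2, -0.4, 1.1]
opening: 0.998
t 3.1 pos [548.4 300.6 138.6] F [-0.2 -0.4  1.1] T [-0.04  0.03 -0.02] open 0.998 yaw_y -77.79 q6 1.75
units [ 0.058 -0.041  1.272]
```

View pics/scene1c.png

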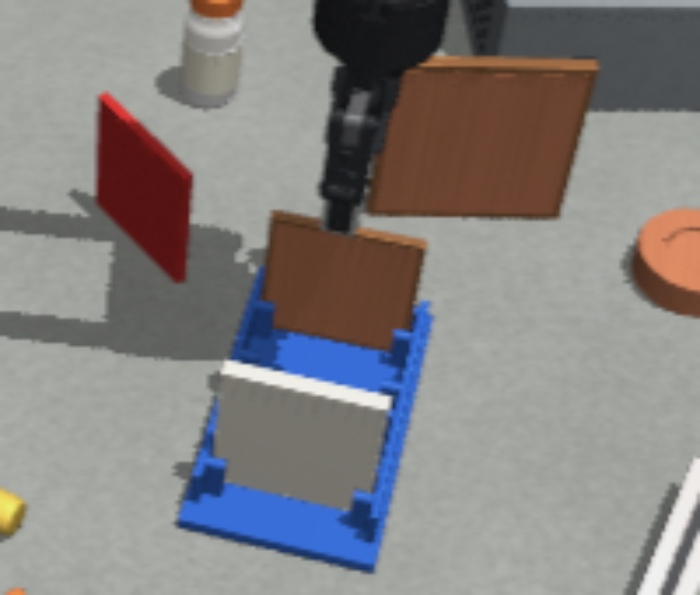

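The jaws straddle the copper plate's top edge (fingers at about 340,215 in the crop), so I'll descend slowly.

```bash
python3 -m handwheel '[{"claw":-1,"delta_pos":[0.03,-0.02,0.3],"rotation":[0,0,0]},{"claw":-1,"delta_pos":[0.02,-0.02,0.3],"rotation":[0,0,0]},{"claw":-1,"delta_pos":[0,0,0.3],"rotation":[0,0,0]},{"claw":-1,"delta_pos":[0,0,0.2],"rotation":[0,0,0]},{"claw":-1,"delta_pos":[0,0,0.1],"rotation":[0,0,0]},{"claw":-1,"delta_pos":[0,0,0],"rotation":[0,0,0]},{"claw":-1,"delta_pos":[0,0,0],"rotation":[0,0,0]},{"claw":-1,"delta_pos":[0,0,0],"rotation":[0,0,0]}]'
python3 - <<'E'
from h import *
todo([550.4,303.1,75])
E
```

```text
time_s: 4.2
tool_pos: [553.1, 304.2, 81.9]
tcp_rot: [[0.977, 0.212, 0.001], [0.212, -0.977, 0.0], [0.001, -0.0, -1.0]]
force: [-0.4, -0.2, 0.1]
opening: 0.998
t 4.2 pos [553.1 304.2  81.9] F [-0.4 -0.2  0.1] T [-0.04  0.02 -0.03] open 0.998 yaw_y -77.79 q6 1.75
units [-0.058  0.01   0.138]
```

```bash
python3 -m handwheel '[{"claw":-1,"delta_pos":[-0.05,0.01,0.14],"rotation":[0,0,0]},{"claw":-1,"delta_pos":[0,0,0],"rotation":[0,0,0]},{"claw":1,"delta_pos":[0,0,0],"rotation":[0,0,0]},{"claw":1,"delta_pos":[0,0,0],"rotation":[0,0,0]},{"claw":1,"delta_pos":[0,0,0],"rotation":[0,0,0]},{"claw":1,"delta_pos":[0,0,0],"rotation":[0,0,0]},{"claw":1,"delta_pos":[0,0,0],"rotation":[0,0,0]},{"claw":1,"delta_pos":[0,0,0],"rotation":[0,0,0]}]' 60
python3 - <<'E'
from h import *
todo([550.4,303.1,75])
E
```

```text
time_s: 5.2
tool_pos: [550.6, 303.1, 74.5]
tcp_rot: [[0.977, 0.212, 0.0], [0.212, -0.977, 0.0], [0.0, -0.0, -1.0]]
force: [1.0, 0.2, 1.7]
opening: 0.084
t 5.2 pos [550.6 303.1  74.5] F [1.  0.2 1.7] T [-0.06 -0.02 -0.  ] open 0.084 yaw_y -77.79 q6 1.75
units [-0.004 -0.001 -0.01 ]
```

```bash
python3 -m handwheel '[{"claw":1,"delta_pos":[0,0,-0.2],"rotation":[0,0,0]},{"claw":1,"delta_pos":[0,0,-0.4],"rotation":[0,0,0]},{"claw":1,"delta_pos":[0,0,-0.5],"rotation":[0,0,0]},{"claw":1,"delta_pos":[0,0,-0.6],"rotation":[0,0,0]},{"claw":1,"delta_pos":[0,0,-0.6],"rotation":[0,0,0]},{"claw":1,"delta_pos":[0,0,-0.6],"rotation":[0,0,0]},{"claw":1,"delta_pos":[0,0,-0.5],"rotation":[0,0,0]},{"claw":1,"delta_pos":[0,0,-0.2],"rotation":[0,0,0]}]'
python3 - <<'E'
from h import *
todo([535.7,-203.3,250])
p,d=manip.capture("scene"); cv2.imwrite(f"pics/scene2.png",p[:,:,::-1])
E
```

```text
time_s: 6.2
tool_pos: [550.8, 303.3, 256.2]
tcp_rot: [[0.977, 0.212, 0.002], [0.212, -0.977, 0.001], [0.002, -0.001, -1.0]]
force: [-0.3, 0.4, -2.7]
opening: 0.087
t 6.2 pos [550.8 303.3 256.2] F [-0.3  0.4 -2.7] T [-0.   -0.03 -0.01] open 0.087 yaw_y -77.78 q6 1.75
units [-2.44   9.838  0.113]
```

View pics/scene2.png

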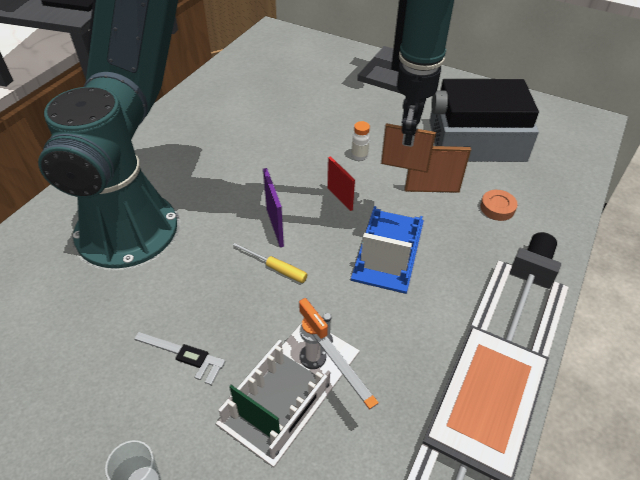

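The copper plate is held upright at (408,148), clear of the stand. The white plate is undisturbed.

```bash
python3 -m handwheel '[{"claw":1,"delta_pos":[-0.2,0.5,0],"rotation":[0,0,0]},{"claw":1,"delta_pos":[-0.3,0.9,0],"rotation":[0,0,0]},{"claw":1,"delta_pos":[-0.3,1,0],"rotation":[0,0,0]},{"claw":1,"delta_pos":[-0.3,1,0],"rotation":[0,0,0]},{"claw":1,"delta_pos":[-0.3,1,0],"rotation":[0,0,0]},{"claw":1,"delta_pos":[-0.3,1,0],"rotation":[0,0,0]},{"claw":1,"delta_pos":[-0.3,1,0],"rotation":[0,0,0]},{"claw":1,"delta_pos":[-0.3,1,0],"rotation":[0,0,0]}]'
python3 -m handwheel '[{"claw":1,"delta_pos":[-0.1,0.9,0],"rotation":[0,0,0]},{"claw":1,"delta_pos":[-0.04,0.8,0],"rotation":[0,0,0]},{"claw":1,"delta_pos":[0,0.5,0],"rotation":[0,0,0]},{"claw":1,"delta_pos":[0,0.24,0],"rotation":[0,0,0.5]},{"claw":1,"delta_pos":[0,0,0],"rotation":[0,0,0.7]},{"claw":1,"delta_pos":[0,0,0],"rotation":[0,0,0.7]},{"claw":1,"delta_pos":[0,0,0],"rotation":[0,0,0.46]},{"claw":1,"delta_pos":[0,0,0],"rotation":[0,0,0]}]'
python3 - <<'E'
from h import *
todo([535.7,-203.3,180])
E
```

```text
time_s: 7.25
tool_pos: [514.1, -85.0, 253.0]
tcp_rot: [[0.977, 0.211, -0.003], [0.211, -0.977, 0.001], [-0.003, -0.001, -1.0]]
force: [0.5, -0.7, -2.1]
opening: 0.08
time_s: 8.25
tool_pos: [534.5, -203.1, 253.5]
tcp_rot: [[0.993, -0.115, -0.002], [-0.115, -0.993, 0.001], [-0.002, -0.001, -1.0]]
force: [0.1, 0.7, -3.6]
opening: 0.085
t 8.25 pos [ 534.5 -203.1  253.5] F [ 0.1  0.7 -3.6] T [0.04 0.03 0.01] open 0.085 yaw_y -96.62 q6 1.2
units [0.028 0.003 1.47 ]
```

```bash
python3 -m handwheel '[{"claw":1,"delta_pos":[0.02,0,0.3],"rotation":[0,0,0]},{"claw":1,"delta_pos":[0,0,0.5],"rotation":[0,0,0]},{"claw":1,"delta_pos":[0,0,0.5],"rotation":[0,0,0]},{"claw":1,"delta_pos":[0,0,0.5],"rotation":[0,0,0]},{"claw":1,"delta_pos":[0,0,0.3],"rotation":[0,0,0]},{"claw":1,"delta_pos":[0,0,0.08],"rotation":[0,0,0]},{"claw":1,"delta_pos":[0,0,0],"rotation":[0,0,0]},{"claw":1,"delta_pos":[0,0,0],"rotation":[0,0,0]}]'
python3 - <<'E'
from h import *
todo([535.7,-203.3,76.5])
for n in("top","scene"):
    p,d=manip.capture(n);P=cloud(n,d);Z=P[...,2]; np.savez(f"pics/{n}3.npz",p=p,d=d)
    cv2.imwrite(f"pics/{n}3.png",p[:,:,::-1])
    c=p[110:260,370:540] if n=="top" else p[290:470,210:390]
    cv2.imwrite(f"pics/{n}3c.png",cv2.resize(c,None,fx=3.3 ,fy=3.3,interpolation=cv2.INTER_CUBIC)[:,:,::-1])
    hsv=cv2.cvtColor(p,cv2.COLOR_RGB2HSV);H,S=hsv[...,0].astype(int),hsv[...,1]
    near=np.hypot(P[...,0]-536,P[...,1]+203)<65
    m=near&(H<18)&(S>90)&(Z>70)
    a=P[m&(Z<172)]; print(len(a),np.percentile(a[:,2],[1,50,99]))
    rect(P[m&(Z>168)&(Z<190)],n+" coptop"); rect(a,n+" copface")
    f=P[m&(Z>85)&(Z<165)]
    if len(f)>50:
        w=np.linalg.svd(f-f.mean(0))[2][2];print("face c",f.mean(0),"n",w)
    m=(np.hypot(P[...,0]-529,P[...,1]+258)<60)&(H>60)&(H<95)&(S>100)
    rect(P[m&(Z>108)&(Z<122)],n+" greentop")
E
```

```text
time_s: 9.25
tool_pos: [536.9, -204.1, 146.2]
tcp_rot: [[0.993, -0.116, 0.002], [-0.116, -0.993, -0.001], [0.002, 0.001, -1.0]]
force: [0.3, -0.2, -2.9]
opening: 0.089
t 9.25 pos [ 536.9 -204.1  146.2] F [ 0.3 -0.2 -2.9] T [ 0.02 -0.02  0.02] open 0.089 yaw_y -96.66 q6 1.2
units [-0.029 -0.014  1.394]Traceback (most recent call last):
  File "<stdin>", line 11, in <module>
    return _quantile_unchecked(
        a, q, axis, out, overwrite_input, method, keepdims, weights)
    return _ureduce(a,
                    func=_quantile_ureduce_func,
    ...<5 lines>...
                    overwrite_input=overwrite_input,
                    method=method)
    r = func(a, **kwargs)
    result = _quantile(arr,
                       quantiles=q,
    ...<2 lines>...
                       out=out,
                       weights=wgt)
    slices_having_nans = np.isnan(arr[-1, ...])
                                  ~~~^^^^^^^^^
IndexError: index -1 is out of bounds for axis 0 with size 0
```

View pics/top3c.png

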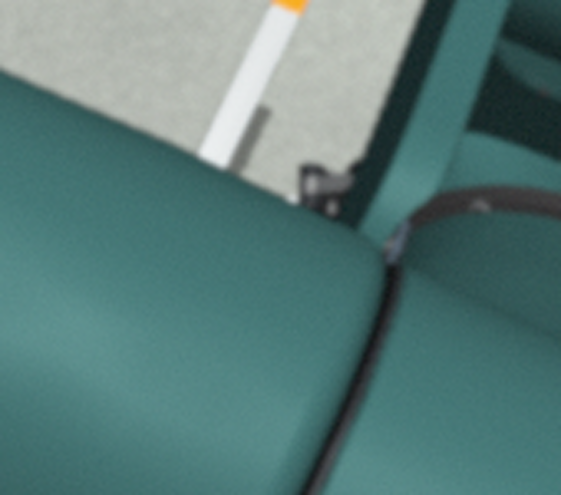

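The arm blocks the top view at the carrier, so I'll use the scene camera.

```bash
cat > m.py <<'E'
from h import *
def meas(k,ztop):
    n="scene"
    p,d=manip.capture(n);P=cloud(n,d);Z=P[...,2]; np.savez(f"pics/{n}{k}.npz",p=p,d=d)
    cv2.imwrite(f"pics/{n}{k}.png",p[:,:,::-1])
    c=p[260:450,210:390]
    cv2.imwrite(f"pics/{n}{k}c.png",cv2.resize(c,None,fx=3.1 ,fy=3.1,interpolation=cv2.INTER_CUBIC)[:,:,::-1])
    hsv=cv2.cvtColor(p,cv2.COLOR_RGB2HSV);H,S=hsv[...,0].astype(int),hsv[...,1]
    near=np.hypot(P[...,0]-536,P[...,1]+203)<65
    m=near&(H<18)&(S>90)&(Z>50)
    a=P[m]; print(len(a))
    if len(a)>20:
        print(np.percentile(a[:,2],[1,50,99]))
        rect(P[m&(Z>ztop-3)],n+" coptop"); rect(a,n+" copface")
        f=P[m&(Z<ztop-8)]
        w=np.linalg.svd(f-f.mean(0))[2][2];print("face c",f.mean(0),"n",w)
    m=(np.hypot(P[...,0]-529,P[...,1]+258)<60)&(H>60)&(H<95)&(S>100)
    rect(P[m&(Z>110)&(Z<122)],n+" greentop")
    f=P[m&(Z<106)&(Z>25)]
    w=np.linalg.svd(f-f.mean(0))[2][2];print("green face c",f.mean(0),"n",w)
E
python3 -c "
from m import *
meas(4,181)"
```

```text
937
[ 87.40233071 132.80426823 184.70576593]
scene coptop 156 c [ 549.6 -212.7] size [70.2 28.4] ang 24.03
scene copface 937 c [ 540.2 -219.6] size [92.7 39. ] ang 2.67
face c [ 555.98180843 -209.56085442  124.3449761 ] n [-0.09241603 -0.99568767 -0.00808329]
scene greentop 178 c [ 530.3 -260.1] size [ 6.1 98.5] ang 83.45
green face c [ 531.40842763 -261.86077779   70.10019995] n [-1.13613325e-01 -9.93524888e-01  5.55475920e-04]
```

View pics/scene4c.png

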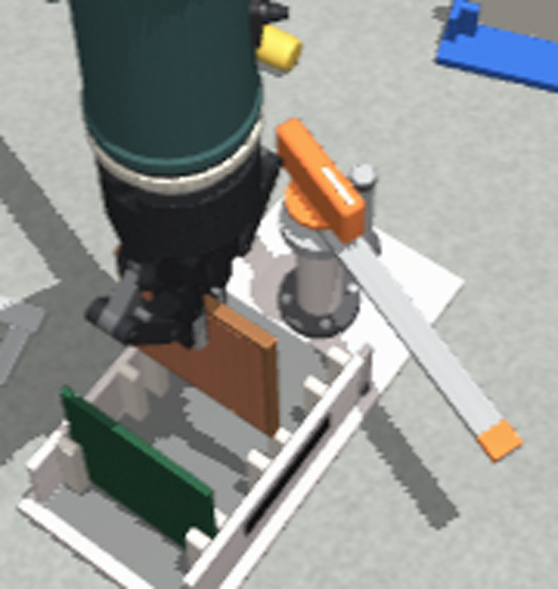

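Run:
```python
from h import *
n="scene";z=np.load("pics/scene4.npz");p,d=z["p"],z["d"];P=cloud(n,d);Z=P[...,2]
hsv=cv2.cvtColor(p,cv2.COLOR_RGB2HSV);H,S=hsv[...,0].astype(int),hsv[...,1].astype(int)
t=np.array([.9933,-.116]);nn=np.array([.116,.9933])
T=P[...,:2]@t;N=P[...,:2]@nn
near=np.hypot(P[...,0]-536,P[...,1]+203)<65
m=near&(H<18)&(S>90)&(Z>50)&(abs(N+143.7)<4)&(Z<172)
for lo,hi in((85,100),(100,120),(120,140),(140,172)):
    a=m&(Z>lo)&(Z<hi);print("cop",lo,a.sum(),"T",np.percentile(T[a],[0.5,99.5]).round(1),"Nmed",np.median(N[a]).round(2), "slope", np.polyfit(T[a],N[a],1)[0].round(4) if a.sum()>10 else "")
g=(np.hypot(P[...,0]-529,P[...,1]+258)<65)&(H>60)&(H<95)&(S>100)&(abs(N+198.4)<4)
for lo,hi in((20,40),(40,70),(70,106)):
    a=g&(Z>lo)&(Z<hi);print("green",lo,a.sum(),"T",np.percentile(T[a],[0.5,99.5]).round(1),"Nmed",np.median(N[a]).round(2),"slope",np.polyfit(T[a],N[a],1)[0].round(4) if a.sum()>10 else "")
# rails: white tops z 56..68
b=np.zeros(H.shape,bool);b[290:470,210:390]=1
r=b&(S<50)&(hsv[...,2]>130)&(Z>58)&(Z<70)
import collections
for s in(-1,1):
    a=r&((T-556)*s>25)&((T-556)*s<62)
    h,e=np.histogram(N[a],bins=np.arange(-225,-100,2.5));print(s,list(zip(e[:-1].tolist(),h.tolist())))
```

```text
cop 85 153 T [514.9 606.2] Nmed -143.92 slope 0.0069
cop 100 196 T [526.8 605.9] Nmed -143.88 slope 0.0072
cop 120 154 T [542.5 606.7] Nmed -144.03 slope 0.0116
cop 140 202 T [525.1 606.1] Nmed -143.95 slope 0.012
green 20 130 T [517.5 584.9] Nmed -198.48 slope -0.0018
green 40 243 T [513.9 605.5] Nmed -198.47 slope 0.0015
green 70 383 T [510.2 606.2] Nmed -198.5 slope 0.0031
-1 [(-225.0, 6), (-222.5, 6), (-220.0, 7), (-217.5, 4), (-215.0, 5), (-212.5, 6), (-210.0, 7), (-207.5, 19), (-205.0, 16), (-202.5, 9), (-200.0, 4), (-197.5, 6), (-195.0, 1), (-192.5, 0), (-190.0, 0), (-187.5, 0), (-185.0, 0), (-182.5, 0), (-180.0, 0), (-177.5, 3), (-175.0, 3), (-172.5, 6), (-170.0, 4), (-167.5, 6), (-165.0, 4), (-162.5, 3), (-160.0, 5), (-157.5, 6), (-155.0, 19), (-152.5, 12), (-150.0, 15), (-147.5, 6), (-145.0, 6), (-142.5, 3), (-140.0, 3), (-137.5, 3), (-135.0, 0), (-132.5, 0), (-130.0, 0), (-127.5, 0), (-125.0, 0), (-122.5, 0), (-120.0, 0), (-117.5, 0), (-115.0, 0), (-112.5, 0), (-110.0, 0), (-107.5, 0), (-105.0, 0)]
1 [(-225.0, 7), (-222.5, 4), (-220.0, 7), (-217.5, 8), (-215.0, 2), (-212.5, 6), (-210.0, 11), (-207.5, 18), (-205.0, 21), (-202.5, 11), (-200.0, 8), (-197.5, 4), (-195.0, 7), (-192.5, 11), (-190.0, 13), (-187.5, 9), (-185.0, 6), (-182.5, 6), (-180.0, 4), (-177.5, 6), (-175.0, 5), (-172.5, 6), (-170.0, 4), (-167.5, 5), (-165.0, 5), (-162.5, 5), (-160.0, 7), (-157.5, 6), (-155.0, 16), (-152.5, 19), (-150.0, 13), (-147.5, 8), (-145.0, 6), (-142.5, 6), (-140.0, 8), (-137.5, 3), (-135.0, 17), (-132.5, 12), (-130.0, 10), (-127.5, 6), (-125.0, 4), (-122.5, 4), (-120.0, 5), (-117.5, 5), (-115.0, 7), (-112.5, 3), (-110.0, 5), (-107.5, 4), (-105.0, 3)]
```

The plate is aligned with the slot to about 0.5 mm. In the scene camera its right edge matches the green plate's, 606.2 against 606.2. I'll lower it in stages and watch the force.

```bash
python3 -m handwheel '[{"claw":1,"delta_pos":[0,0,0.1],"rotation":[0,0,0]},{"claw":1,"delta_pos":[0,0,0.1],"rotation":[0,0,0]},{"claw":1,"delta_pos":[0,0,0.1],"rotation":[0,0,0]},{"claw":1,"delta_pos":[0,0,0.1],"rotation":[0,0,0]},{"claw":1,"delta_pos":[0,0,0.1],"rotation":[0,0,0]},{"claw":1,"delta_pos":[0,0,0.1],"rotation":[0,0,0]},{"claw":1,"delta_pos":[0,0,0],"rotation":[0,0,0]},{"claw":1,"delta_pos":[0,0,0],"rotation":[0,0,0]}]'
python3 - <<'E'
from m import *
todo([536.9,-204.1,76.5]);meas(5,150)
E
```

```text
time_s: 10.35
tool_pos: [536.3, -203.8, 115.3]
tcp_rot: [[0.993, -0.116, 0.0], [-0.116, -0.993, 0.0], [0.0, -0.0, -1.0]]
force: [0.9, 0.1, -1.9]
opening: 0.084
t 10.35 pos [ 536.3 -203.8  115.3] F [ 0.9  0.1 -1.9] T [-0.01  0.   -0.01] open 0.084 yaw_y -96.67 q6 1.2
units [0.012 0.005 0.777]
858
[ 55.82944032 103.73384313 158.31512279]
scene coptop 162 c [ 536.8 -222.1] size [97.6 44.6] ang 0.59
scene copface 858 c [ 537.  -222.1] size [97.9 44.6] ang 0.59
face c [ 556.87088464 -209.35696406   94.26305552] n [-0.0861837  -0.99623527 -0.00936252]
scene greentop 185 c [ 530.6 -260.2] size [ 5.5 97.8] ang 83.13
green face c [ 531.07863628 -261.81967911   70.35630453] n [-0.11473251 -0.99339506 -0.0016474 ]
```

View pics/scene5c.png

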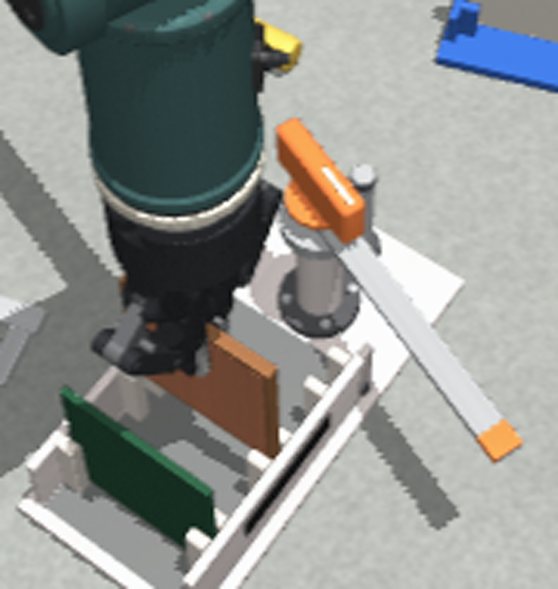

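The plate's lower edge is between the middle rails with no contact force, so I'll continue down.

```bash
python3 -m handwheel '[{"claw":1,"delta_pos":[0,0,0.12],"rotation":[0,0,0]},{"claw":1,"delta_pos":[0,0,0.12],"rotation":[0,0,0]},{"claw":1,"delta_pos":[0,0,0.12],"rotation":[0,0,0]},{"claw":1,"delta_pos":[0,0,0.12],"rotation":[0,0,0]},{"claw":1,"delta_pos":[0,0,0.12],"rotation":[0,0,0]},{"claw":1,"delta_pos":[0,0,0.08],"rotation":[0,0,0]},{"claw":1,"delta_pos":[0,0,0],"rotation":[0,0,0]},{"claw":1,"delta_pos":[0,0,0],"rotation":[0,0,0]}]'
python3 - <<'E'
from m import *
todo([536.9,-204.1,76.5])
E
python3 -m handwheel '[{"claw":1,"delta_pos":[0,0,0.03],"rotation":[0,0,0]},{"claw":1,"delta_pos":[0,0,0],"rotation":[0,0,0]},{"claw":1,"delta_pos":[0,0,0.03],"rotation":[0,0,0]},{"claw":1,"delta_pos":[0,0,0],"rotation":[0,0,0]},{"claw":1,"delta_pos":[0,0,0.03],"rotation":[0,0,0]},{"claw":1,"delta_pos":[0,0,0],"rotation":[0,0,0]},{"claw":1,"delta_pos":[0,0,0],"rotation":[0,0,0]},{"claw":1,"delta_pos":[0,0,0],"rotation":[0,0,0]}]'
```

```text
time_s: 11.4
tool_pos: [536.3, -203.9, 81.4]
tcp_rot: [[0.993, -0.116, 0.0], [-0.116, -0.993, -0.0], [0.0, 0.0, -1.0]]
force: [-0.0, -1.4, -3.1]
opening: 0.087
t 11.4 pos [ 536.3 -203.9   81.4] F [-0.  -1.4 -3.1] T [0.01 0.04 0.01] open 0.087 yaw_y -96.67 q6 1.2
units [0.012 0.004 0.099]
time_s: 12.4
tool_pos: [536.2, -203.8, 76.8]
tcp_rot: [[0.993, -0.116, 0.0], [-0.116, -0.993, 0.0], [0.0, -0.0, -1.0]]
force: [-0.6, -0.1, -2.8]
opening: 0.086
```

```bash
python3 -m handwheel '[{"claw":1,"delta_pos":[0,0,0.02],"rotation":[0,0,0]},{"claw":1,"delta_pos":[0,0,0],"rotation":[0,0,0]},{"claw":0.7,"delta_pos":[0,0,0],"rotation":[0,0,0]},{"claw":0.4,"delta_pos":[0,0,0],"rotation":[0,0,0]},{"claw":0.3,"delta_pos":[0,0,0],"rotation":[0,0,0]},{"claw":0.3,"delta_pos":[0,0,0],"rotation":[0,0,0]},{"claw":0.3,"delta_pos":[0,0,0],"rotation":[0,0,0]},{"claw":0.3,"delta_pos":[0,0,0],"rotation":[0,0,0]}]'
python3 -c "
from m import *
todo([536.9,-204.1,76.5])"
```

```text
time_s: 13.4
tool_pos: [536.2, -203.8, 75.8]
tcp_rot: [[0.993, -0.116, -0.0], [-0.116, -0.993, 0.0], [-0.0, -0.0, -1.0]]
force: [-0.4, 0.4, -0.3]
opening: 0.353
t 13.4 pos [ 536.2 -203.8   75.8] F [-0.4  0.4 -0.3] T [-0.01  0.03  0.03] open 0.353 yaw_y -96.67 q6 1.2
units [ 0.014  0.005 -0.015]
```

```bash
python3 -m handwheel '[{"claw":0.3,"delta_pos":[0,0,-0.1],"rotation":[0,0,0]},{"claw":0.3,"delta_pos":[0,0,-0.3],"rotation":[0,0,0]},{"claw":0.3,"delta_pos":[0,0,-0.5],"rotation":[0,0,0]},{"claw":0.3,"delta_pos":[0,0,-0.5],"rotation":[0,0,0]},{"claw":0.3,"delta_pos":[0,0,-0.5],"rotation":[0,0,0]},{"claw":0.3,"delta_pos":[0,0,-0.5],"rotation":[0,0,0]},{"claw":0.3,"delta_pos":[0,0,-0.5],"rotation":[0,0,0]},{"claw":0.3,"delta_pos":[0,0,-0.3],"rotation":[0,0,0]}]'
python3 - <<'E'
from m import *
todo([548.1,-92.5,230]);meas(6,115)
E
```

```text
time_s: 14.4
tool_pos: [536.8, -204.1, 238.2]
tcp_rot: [[0.993, -0.116, 0.003], [-0.116, -0.993, -0.001], [0.003, 0.001, -1.0]]
force: [0.6, 0.0, 0.4]
opening: 0.349
t 14.4 pos [ 536.8 -204.1  238.2] F [0.6 0.  0.4] T [-0.05 -0.02 -0.01] open 0.349 yaw_y -96.67 q6 1.2
units [-0.035 -2.243  0.162]
995
[ 51.76465067  93.73590386 115.87170836]
scene coptop 199 c [ 535.9 -203.7] size [ 9.4 98.3] ang 82.67
scene copface 995 c [ 536.4 -203.9] size [10.6 99.4] ang 83.42
face c [ 539.31355004 -207.55803768   80.26993506] n [-0.10279077 -0.99469845  0.00300693]
scene greentop 171 c [ 530. -260.] size [ 6.  98.1] ang 83.5
green face c [ 530.87343786 -261.7904559    70.16313575] n [-1.14635628e-01 -9.93407584e-01 -2.11858731e-04]
```

View pics/scene6c.png

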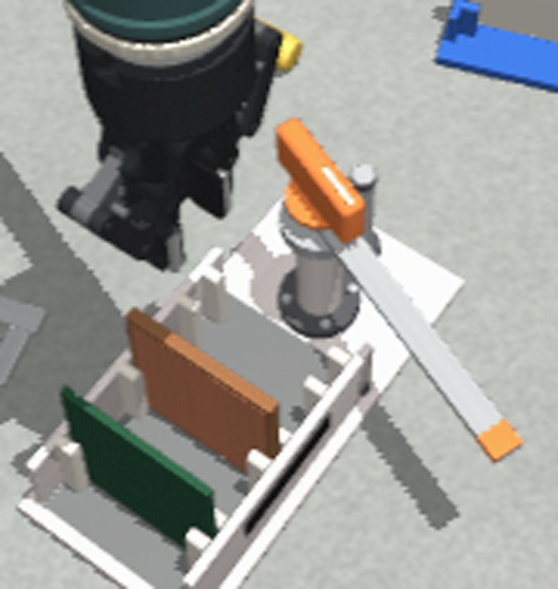

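```bash
python3 - <<'E'
from h import *
z=np.load("pics/scene6.npz");P=cloud("scene",z["d"]);hsv=cv2.cvtColor(z["p"],cv2.COLOR_RGB2HSV);H,S=hsv[...,0].astype(int),hsv[...,1]
nn=np.array([.116,.9933]);N=P[...,:2]@nn;T=P[...,:2]@np.array([.9933,-.116]);Z=P[...,2]
for nm,c in(("cop",-140),("green",-196)):
    a=(abs(N-c)<2.0)&(abs(T-557)<45)&(Z>100)&(Z<125);print(nm,a.sum(),Z[a].mean(),np.median(Z[a]))
E
python3 -m handwheel '[{"claw":0,"delta_pos":[0,-0.75,0],"rotation":[0,0,0]},{"claw":0,"delta_pos":[0,-0.75,0],"rotation":[0,0,0]},{"claw":0,"delta_pos":[-0.03,-0.74,0],"rotation":[0,0,0]},{"claw":0,"delta_pos":[0,0,0],"rotation":[0,0,-1]},{"claw":0,"delta_pos":[0,0,0],"rotation":[0,0,-1]},{"claw":0,"delta_pos":[0,0,0],"rotation":[0,0,-1]},{"claw":0,"delta_pos":[0,0,0],"rotation":[0,0,-1]},{"claw":0,"delta_pos":[0,0,0],"rotation":[0,0,-1]}]'
python3 -m handwheel '[{"claw":0,"delta_pos":[0,0,0],"rotation":[0,0,-1]},{"claw":0,"delta_pos":[0,0,0],"rotation":[0,0,-1]},{"claw":0,"delta_pos":[0,0,0],"rotation":[0,0,-1]},{"claw":0,"delta_pos":[0,0,0],"rotation":[0,0,-1]},{"claw":0,"delta_pos":[0,0,0],"rotation":[0,0,-1]},{"claw":0,"delta_pos":[0,0,0],"rotation":[0,0,-1]},{"claw":0,"delta_pos":[0,0,0],"rotation":[0,0,-1]},{"claw":0,"delta_pos":[0,0,0],"rotation":[0,0,-1]}]'
python3 -m handwheel '[{"claw":0,"delta_pos":[0,0,0],"rotation":[0,0,-1]},{"claw":0,"delta_pos":[0,0,0],"rotation":[0,0,-1]},{"claw":0,"delta_pos":[0,0,0],"rotation":[0,0,-1]},{"claw":0,"delta_pos":[0,0,0],"rotation":[0,0,-1]},{"claw":0,"delta_pos":[0,0,0],"rotation":[0,0,-1]},{"claw":0,"delta_pos":[0,0,0],"rotation":[0,0,-1]},{"claw":0,"delta_pos":[0,0,0],"rotation":[0,0,-0.79]},{"claw":0,"delta_pos":[0,0,0],"rotation":[0,0,0]}]'
python3 -c "
from m import *
todo([548.1,-92.5,137])"
```

```text
cop 125 113.13022778841349 113.02422353356089
green 135 112.15070093236214 112.75884264657445
time_s: 15.45
tool_pos: [547.3, -92.2, 235.3]
tcp_rot: [[0.833, 0.553, -0.001], [0.553, -0.833, 0.0], [-0.001, -0.001, -1.0]]
force: [0.9, -0.1, -0.6]
opening: 0.503
time_s: 16.45
tool_pos: [547.3, -92.2, 235.3]
tcp_rot: [[-0.132, 0.991, -0.001], [0.991, 0.132, 0.0], [0.001, -0.001, -1.0]]
force: [0.2, -0.7, -0.1]
opening: 0.5
time_s: 17.45
tool_pos: [547.4, -92.3, 235.4]
tcp_rot: [[-0.88, 0.476, -0.001], [0.476, 0.88, 0.0], [0.001, -0.0, -1.0]]
force: [0.4, -0.0, -0.4]
opening: 0.497
t 17.45 pos [547.4 -92.3 235.4] F [ 0.4 -0.  -0.4] T [-0.02 -0.01  0.03] open 0.497 yaw_y 61.59 q6 -1.37
units [-0.017  0.003  1.969]
```

The copper and green plate tops read the same height, 113.0 against 112.8, so the copper plate is seated. Next I'll descend onto the wing.

```bash
python3 -m handwheel '[{"claw":0,"delta_pos":[-0.02,0,0.3],"rotation":[0,0,0]},{"claw":0,"delta_pos":[0,0,0.5],"rotation":[0,0,0]},{"claw":0,"delta_pos":[0,0,0.5],"rotation":[0,0,0]},{"claw":0,"delta_pos":[0,0,0.3],"rotation":[0,0,0]},{"claw":0,"delta_pos":[0,0,0.2],"rotation":[0,0,0]},{"claw":0,"delta_pos":[0,0,0.14],"rotation":[0,0,0]},{"claw":0,"delta_pos":[0,0,0],"rotation":[0,0,0]},{"claw":0,"delta_pos":[0,0,0],"rotation":[0,0,0]}]'
python3 -c "
from m import *
todo([548.3,-92.4,138]);meas(7,115)"
```

```text
time_s: 18.45
tool_pos: [549.1, -93.0, 139.4]
tcp_rot: [[-0.88, 0.475, 0.001], [0.475, 0.88, -0.0], [-0.001, 0.0, -1.0]]
force: [-0.6, 0.5, 0.2]
opening: 0.502
t 18.45 pos [549.1 -93.  139.4] F [-0.6  0.5  0.2] T [-0.02  0.01 -0.02] open 0.502 yaw_y 61.65 q6 -1.37
units [0.02  0.002 0.028]
995
[ 51.45421911  93.98859172 115.68647288]
scene coptop 203 c [ 536.2 -203.6] size [ 8.7 97.9] ang 83.18
scene copface 995 c [ 536.3 -203.9] size [10.8 98.2] ang 83.08
face c [ 539.61910446 -207.55404026   79.94983949] n [-0.10154346 -0.99483053 -0.00106805]
scene greentop 176 c [ 530.1 -260.1] size [ 5.8 98.5] ang 82.75
green face c [ 531.15879706 -261.82072362   70.46475046] n [-1.14223220e-01 -9.93454828e-01 -7.48804555e-04]
```

View pics/scene7c.png

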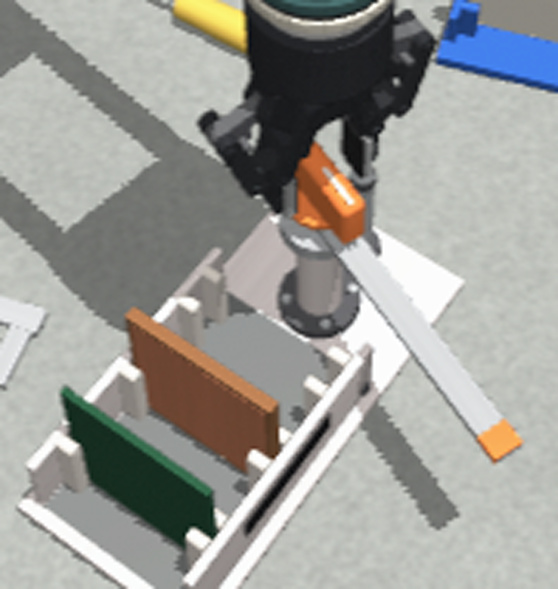

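The jaws straddle the wing at about (330,180). The small post beside it isn't touched, and clockwise rotation moves the finger away from it. Closing now.

```bash
python3 -m handwheel '[{"claw":0.3,"delta_pos":[0.02,0,0],"rotation":[0,0,0]},{"claw":1,"delta_pos":[0,0,0],"rotation":[0,0,0]},{"claw":1,"delta_pos":[0,0,0],"rotation":[0,0,0]},{"claw":1,"delta_pos":[0,0,0],"rotation":[0,0,0]},{"claw":1,"delta_pos":[0,0,0],"rotation":[0,0,0]},{"claw":1,"delta_pos":[0,0,0],"rotation":[0,0,0]},{"claw":1,"delta_pos":[0,0,0],"rotation":[0,0,0]},{"claw":1,"delta_pos":[0,0,0],"rotation":[0,0,0]}]' 60
python3 -c "
from m import *
todo([548.3,-92.4,138])"
```

```text
time_s: 19.5
tool_pos: [547.7, -92.5, 139.3]
tcp_rot: [[-0.88, 0.475, 0.0], [0.475, 0.88, -0.0], [-0.0, -0.0, -1.0]]
force: [-2.6, 0.5, 6.4]
opening: 0.176
t 19.5 pos [547.7 -92.5 139.3] F [-2.6  0.5  6.4] T [-0.03  0.33  0.18] open 0.176 yaw_y 61.67 q6 -1.37
units [-0.009  0.007  0.026]
```

```bash
python3 -m handwheel '[{"claw":1,"delta_pos":[0,0,0],"rotation":[0,0,0.3]},{"claw":1,"delta_pos":[0,0,0],"rotation":[0,0,0.5]},{"claw":1,"delta_pos":[0,0,0],"rotation":[0,0,0.5]},{"claw":1,"delta_pos":[0,0,0],"rotation":[0,0,0.5]},{"claw":1,"delta_pos":[0,0,0],"rotation":[0,0,0.5]},{"claw":1,"delta_pos":[0,0,0],"rotation":[0,0,0.5]},{"claw":1,"delta_pos":[0,0,0],"rotation":[0,0,0.2]},{"claw":1,"delta_pos":[0,0,0],"rotation":[0,0,0]}]'
python3 -c "
from m import *
todo([548.3,-92.4,138])"
```

```text
time_s: 20.5
tool_pos: [548.2, -91.9, 139.3]
tcp_rot: [[-0.611, 0.792, 0.001], [0.792, 0.611, 0.001], [-0.0, 0.001, -1.0]]
force: [-0.1, 1.8, 4.8]
opening: 0.177
t 20.5 pos [548.2 -91.9 139.3] F [-0.1  1.8  4.8] T [0.33 0.18 0.09] open 0.177 yaw_y 37.64 q6 -0.95
units [-0.009 -0.003  0.025]
```

```bash
python3 -m handwheel '[{"claw":1,"delta_pos":[0,0,0],"rotation":[0,0,0.5]},{"claw":1,"delta_pos":[0,0,0],"rotation":[0,0,0.7]},{"claw":1,"delta_pos":[0,0,0],"rotation":[0,0,0.7]},{"claw":1,"delta_pos":[0,0,0],"rotation":[0,0,0.7]},{"claw":1,"delta_pos":[0,0,0],"rotation":[0,0,0.7]},{"claw":1,"delta_pos":[0,0,0],"rotation":[0,0,0.7]},{"claw":1,"delta_pos":[0,0,0],"rotation":[0,0,0.5]},{"claw":1,"delta_pos":[0,0,0],"rotation":[0,0,0]}]'
python3 -c "
from m import *
todo([548.3,-92.4,138])"
```

```text
time_s: 21.5
tool_pos: [549.2, -91.6, 139.3]
tcp_rot: [[-0.028, 1.0, 0.003], [1.0, 0.028, 0.001], [0.001, 0.003, -1.0]]
force: [3.1, 4.2, 3.6]
opening: 0.174
t 21.5 pos [549.2 -91.6 139.3] F [3.1 4.2 3.6] T [ 0.69 -0.34 -0.24] open 0.174 yaw_y 1.61 q6 -0.32
units [-0.016 -0.018  0.026]
```

Next I'll turn the remaining ~8.5°.

```bash
python3 -m handwheel '[{"claw":1,"delta_pos":[0,0,0],"rotation":[0,0,0.4]},{"claw":1,"delta_pos":[0,0,0],"rotation":[0,0,0.4]},{"claw":1,"delta_pos":[0,0,0],"rotation":[0,0,0.25]},{"claw":1,"delta_pos":[0,0,0],"rotation":[0,0,0]},{"claw":0.5,"delta_pos":[0,0,0],"rotation":[0,0,0]},{"claw":0.2,"delta_pos":[0,0,0],"rotation":[0,0,0]},{"claw":0.2,"delta_pos":[0,0,0],"rotation":[0,0,0]},{"claw":0.2,"delta_pos":[0,0,0],"rotation":[0,0,0]}]'
python3 -c "
from m import *
todo([548.3,-92.4,138])"
python3 -m handwheel '[{"claw":0.2,"delta_pos":[0,0,-0.2],"rotation":[0,0,0]},{"claw":0.2,"delta_pos":[0,0,-0.4],"rotation":[0,0,0]},{"claw":0.2,"delta_pos":[0,0,-0.6],"rotation":[0,0,0]},{"claw":0.2,"delta_pos":[0,0,-0.6],"rotation":[0,0,0]},{"claw":0.2,"delta_pos":[0.5,0,-0.3],"rotation":[0,0,0]},{"claw":0.2,"delta_pos":[0.8,0,0],"rotation":[0,0,0]},{"claw":0.2,"delta_pos":[0.8,0,0],"rotation":[0,0,0]},{"claw":0.2,"delta_pos":[0.8,0,0],"rotation":[0,0,0]}]'
python3 -m handwheel '[{"claw":0.2,"delta_pos":[0.9,0,0],"rotation":[0,0,0]},{"claw":0.2,"delta_pos":[0.9,0,0],"rotation":[0,0,0]},{"claw":0.2,"delta_pos":[0.9,0,0],"rotation":[0,0,0]},{"claw":0.2,"delta_pos":[0.9,0,0],"rotation":[0,0,0]},{"claw":0.2,"delta_pos":[0.5,0,0],"rotation":[0,0,0]},{"claw":0.2,"delta_pos":[0.2,0,0],"rotation":[0,0,0]},{"claw":0.2,"delta_pos":[0,0,0],"rotation":[0,0,0]},{"claw":0.2,"delta_pos":[0,0,0],"rotation":[0,0,0]}]'
python3 - <<'E'
from m import *
todo([548.3,-92.4,138]);meas(8,115)
p,d=manip.capture("top");np.savez("pics/top8.npz",p=p,d=d);cv2.imwrite("pics/top8.png",p[:,:,::-1])
P=cloud("top",d);hsv=cv2.cvtColor(p,cv2.COLOR_RGB2HSV);H,S=hsv[...,0].astype(int),hsv[...,1]
m=(np.hypot(P[...,0]-548,P[...,1]+91)<50)&(H<20)&(S>130)&(P[...,2]>158)&(P[...,2]<175)
if m.sum()>20: rect(P[m],"wingtop")
z=np.load("pics/scene8.npz");p,d=z["p"],z["d"]
P=cloud("scene",d);hsv=cv2.cvtColor(p,cv2.COLOR_RGB2HSV);H,S=hsv[...,0].astype(int),hsv[...,1]
m=(np.hypot(P[...,0]-548,P[...,1]+91)<50)&(H<20)&(S>130)&(P[...,2]>158)&(P[...,2]<175)
if m.sum()>20: rect(P[m],"wingtop scene")
E
```

```text
time_s: 22.5
tool_pos: [547.6, -92.4, 138.7]
tcp_rot: [[0.118, 0.993, -0.0], [0.993, -0.118, 0.0], [0.0, -0.0, -1.0]]
force: [-0.3, -0.2, -0.5]
opening: 0.4
t 22.5 pos [547.6 -92.4 138.7] F [-0.3 -0.2 -0.5] T [-0.02 -0.02  0.05] open 0.4 yaw_y -6.75 q6 -0.17
units [0.002 0.015 0.014]
time_s: 23.5
tool_pos: [565.0, 52.8, 244.8]
tcp_rot: [[0.118, 0.993, 0.001], [0.993, -0.118, 0.0], [0.0, 0.001, -1.0]]
force: [0.1, 0.1, -0.2]
opening: 0.401
time_s: 24.5
tool_pos: [590.0, 263.7, 243.9]
tcp_rot: [[0.119, 0.993, -0.0], [0.993, -0.119, -0.001], [-0.001, -0.0, -1.0]]
force: [-0.4, 0.3, 0.2]
opening: 0.4
t 24.5 pos [590.  263.7 243.9] F [-0.4  0.3  0.2] T [-0.03  0.02 -0.  ] open 0.4 yaw_y -6.81 q6 0.43
units [-7.17   0.017  2.122]
877
[ 52.66676644 100.21011336 123.80633868]
scene coptop 268 c [ 533.1 -233.4] size [68.1 98.9] ang 83.34
scene copface 877 c [ 533.6 -233.1] size [68.6 99.6] ang 83.71
face c [ 545.6155521  -208.2365489    80.78033045] n [ 0.10184491  0.99479841 -0.0019324 ]
scene greentop 137 c [ 530.6 -260. ] size [ 5.7 98. ] ang 83.13
green face c [ 531.52178187 -261.85707649   68.670306  ] n [-1.13647402e-01 -9.93521129e-01 -1.84519962e-04]
wingtop 261 c [548.9 -91.8] size [69.8 17. ] ang 83.43
wingtop scene 292 c [548.9 -93.3] size [72.1 15.4] ang 84.41
```

View pics/scene8.png

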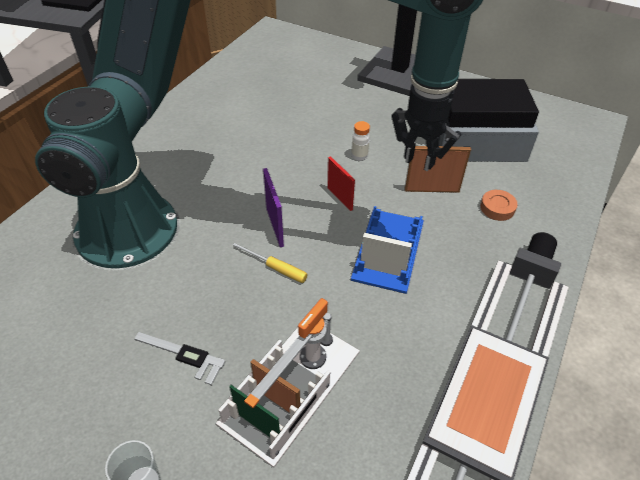

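View pics/top8.png

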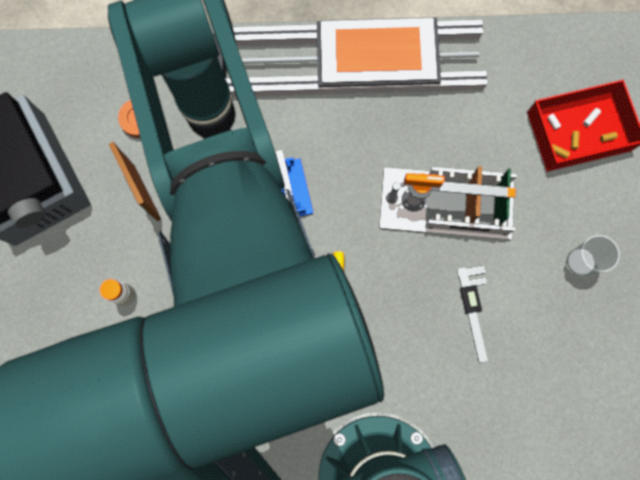

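The bar lies across the copper and green plates; in the scene view its tip is at (251,402). The wing reads 83.4° in the top camera and 84.4° in the scene camera, against 83.35° expected when locked. The white plate is still in the stand and the arm is clear.

```bash
python3 -c "
from workcell import manip
print(manip.hand_in())"
```

```text
the job is handed in; nothing more can be done
None
```

The job is done and handed in at about 24.6 s of the 61 s allowed. I pinched the copper plate from above, lifted it out of the blue stand and lowered it upright into the carrier's middle (11 mm) slot. I then gripped the orange knob, turned it clockwise about 68° to its stop, let go and backed the arm away.

**Last checks**
- **Copper plate:** its top edge reads level with the seated green plate's (113.0 against 112.8 mm), and its face is vertical to within about 0.2°.
- **Lock:** with the gripper off it, the wing stayed at 83.4° in the top camera and 84.4° in the scene camera, against about 83.4° expected when locked. Both pictures show the bar over the plates.
- **Other plates:** the white plate is still in the stand and the green plate is still in its slot.
- **Forces:** readings at the end of each move stayed below about 8 N.

**Disagreements and limits**
- The two cameras differed by 1 to 2.5 mm on the carrier and knob. I settled the insertion with the scene camera, comparing the held plate with the green one.
- The arm blocked the top view during the insertion.
- I felt no clear floor contact before letting go, so the seating check rests on the plate-top heights.

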